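# Shut the holding pen of the measured brass flange

### The job

The brass flange has been measured, so latch its holding pen shut: by the red ball knob, lift that pen's latch bar, swing the yellow gate shut with the bar raised over the forked catch on the post, and let the bar drop fully down into the fork. Leave the gate and latch of the other pen, which holds the grey steel flange, as they are.

Things in the scene. Friction and masses are not known exactly. Their poses are not given: they have to be found in the camera images.
- brass_pen: fixed blue pen (175 x 225 mm, walls 68 mm high) with the brass flange in it; its twin holds a grey steel flange. Origin: on the bench, at the foot of the gate's upright hinge axis. x points into the pen, away from the robot; z up; the shut gate runs from the hinge along -y in the plane x = 0, to a post with the catch at y = -190. Gate upper edge 85 mm, pin cheeks near the hinge 158 mm high.
- brass_knob (a point): centre of that pen's red ball knob, 28 mm across, 145 mm from the hinge axis and, bar down, 145 mm above the bench, on a 10 mm stem over the latch bar (8 mm thick, 14 high, top 112 mm above the bench, 160 g) that lies over the gate's edge, in its plane. The bar's pivot pin is 120 mm from the knob, level with it when the bar is down; its free end reaches 205 mm from the hinge axis.
- brass_gate (a joint): angle of that pen's yellow gate, rad: 0 shut (bar over the fork's middle), growing as its free end swings out towards the robot. At angle q the knob (bar down) is at x = -145 sin q, y = -145 cos q mm in the pen's frame. Light friction holds it where left; firm stops at -0.05 (bar still inside the fork) and 1.5. The bar hits the catch unless the knob is raised at least 15 mm; 25 to 35 is ample.
- brass_bar (a joint): angle of that gate's latch bar about its pin, rad: 0 level (down), growing as the knob end is raised, up to 0.6; knob rise = 120 mm x sin. Let go, it falls. The catch is a U fork open upward, 30 mm wide inside (x = -15 to +15 mm in the pen's frame), floor 93 mm and tops of its 8 mm thick prongs 114 mm above the bench.
- steel_knob (a point): centre of the same red ball knob on the other pen, the one with the grey steel flange (same sizes). It is to stay where it is.

How it is judged:
By the outcome, as a careful person would: the job done as asked, in the order asked, and still so for the second after the job is handed in, with the robot touching nothing.
It also fails if it takes over 38 s, if anything falls off the work surface, if the arm or the gripper's body presses on something with over 40 N, if the wrist force passes 120 N, or if a joint passes its speed limit or range.

### The arm

A 6-joint arm with a two-finger parallel gripper is mounted at the origin on the work surface. World frame = base frame: x ahead of the robot, y to its left, z up, the work surface at z = 0. Lengths are in mm, angles in rad, forces in N, time in s.
With the tool pointing down it reaches from about 350 to 975 mm from the base axis. Payload 7.1 kg.
Tool frame: the origin (TCP) lies at the very end of the fingers, on their centre line; the grasp point (between the pads) lies 19 mm behind it; z points along the fingers, y is the direction in which the jaws open and shut (so a half turn about z gives the same grasp; the last joint's range is limited). The gripper opens to 88 mm and grips with 3 to 60 N. Pads are 20 mm wide; open, the fingers measure 115 mm over their backs; the gripper's body (75 mm by 178 mm) begins 61 mm behind the grasp point.
Start: joints at [-1.156, 0.423, 1.63, -0, 1.089, -0.019], TCP at [262.716, -567.085, 222.675] pointing down, gripper open.
Joint ranges: [-3, 3], [-0.9, 2.11], [0.09, 2.58], [-1.31, 4.45], [0.11, 2.69], [-2.54, 2.54]. Speed limits (rad/s): [2.39, 2.39, 3.01, 3.14, 3.14, 3.14].

### API

Orientations are given as a rotation vector (axis times angle).
In Python, from workcell import ctrl, imaging gives the robot as it stands. The module is installed in compiled form; this text tells all that it offers.
- The arm moves only by the shell command python3 -m pendant 'ROWS'. ROWS is JSON, a list of rows, each an object with "turn": the turn, a rotation vector about the world's x, y, z in rad, a list of three; "dp": the shift along the world's x, y, z in m, a list of three; "claw": the finger opening in m, from 0 to 0.0878. A call has 1 to 8 rows; each row is the pose to reach, as a shift and turn from the pose commanded when the call began; what a row does not reach only later rows make up. A row lasts 1/10 s, in which the tool goes at most 50 mm and 8.59 degrees, less where a joint would pass 70% of its speed; a pose out of reach is approached as far as the arm can. A call with a gripper value outside its range is refused whole. The fingers move at their own pace and stop on an object; the grip force is fixed at half the most. Time passes only in rows, so rows that repeat a pose let the fingers close. It gives the time, the measured TCP pose, the force and the opening at its end, in the units of the state.
- ctrl.get_obs(): the state, without advancing time (a new reading comes with each control period).
- imaging.get_image(name): name is "side" or "top" or "wrist"; returns a dict with "pixels" (480x640x3 uint8, blue, green, red), "fov_y" (degrees; the focal length in pixels is half the picture's height over the tangent of half this angle, whatever the lens; pixels are square), "cx", "cy" (the principal point, pixels), "k1" (the pictures are not rectified: a ray, as slopes to the right and down, at radius r is drawn at 1 + k1 r^2 times it, then the intrinsics apply), "xyz" and "rotation" of the camera in the world. Camera axes: x right, y up, looking along -z (the intrinsics and any distortion apply to the point x, -y, -z); pixel columns grow to the right and rows downward; lengths in mm; the calibration is good to about 2 mm. A picture is of the moment at which its call begins. There is no depth.
- ctrl.close_job(): hands the job in, once; it reports no verdict.
The state is a dict: "t": time; "qpos": joint angles; "qvel": joint speeds; "joint_torque": joint torques, N m; "ee_pos": TCP position; "orientation": TCP orientation; "ft_force": force on the tool from outside, world axes, zero at the start; "moment": the same for the moment, N m; "width": finger opening in mm.
Only numpy, scipy, OpenCV 4.12 (cv2) and the standard library are available. Lean on these libraries where they do the work, as an engineer would, in place of code of your own. Each camera call takes 0.05 s, during which the arm holds its last target.

## Working session

There is one attempt and no reset: what is moved stays moved. The work goes in short steps, Python scripts to look and compute and a shell command to move; the robot and the scene stay as the last step left them, time stands still between calls to the robot, and variables do not carry over. Pictures are saved under pics/ and viewed, and the job is handed in when it is done.

```bash
mkdir -p pics; ls
cat > h.py <<'E'
import numpy as np, cv2
from workcell import ctrl, imaging
from scipy.spatial.transform import Rotation as R
def rot(c):
    r=np.array(c["rotation"],float)
    return r if r.shape==(3,3) else R.from_rotvec(r).as_matrix()
def intr(c):
    f=240/np.tan(np.radians(c["fov_y"])/2)
    return np.array([[f,0,c["cx"]],[0,f,c["cy"]],[0,0,1.]]),np.array([c["k1"],0,0,0,0.])
def ray(c,u,v):
    K,D=intr(c)
    x,y=cv2.undistortPoints(np.array([[[u,v]]],float),K,D)[0,0]
    return np.array(c["xyz"],float),rot(c)@np.array([x,-y,-1.])
def onz(c,u,v,z):
    o,d=ray(c,u,v); return o+d*(z-o[2])/d[2]
def proj(c,p):
    K,D=intr(c); q=rot(c).T@(np.array(p,float)-np.array(c["xyz"])); q=np.array([q[0],-q[1],-q[2]])
    return cv2.projectPoints(q[None],np.zeros(3),np.zeros(3),K,D)[0][0,0]
def tri(a,b):
    A=np.zeros((3,3));B=np.zeros(3)
    for o,d in(a,b):
        d=d/np.linalg.norm(d);P=np.eye(3)-np.outer(d,d);A+=P;B+=P@o
    return np.linalg.solve(A,B)
def red(img):
    h=cv2.cvtColor(img,cv2.COLOR_BGR2HSV)
    m=((h[...,0]<7)|(h[...,0]>173))&(h[...,1]>130)&(h[...,2]>60)
    n,l,s,c=cv2.connectedComponentsWithStats(m.astype(np.uint8))
    return [(s[i].tolist(),c[i].round(1).tolist()) for i in range(1,n) if s[i][4]>15]
def snap(name,tag):
    c=imaging.get_image(name); cv2.imwrite(f"pics/{tag}.png",c["pixels"]); return c
E
python3 - <<'E'
from h import *
for n in("side","top","wrist"):
    c=snap(n,n+"0"); print(n,{k:c[k] for k in c if k!="pixels"}); print(red(c["pixels"]))
print(ctrl.get_obs())
E
```

```text
pics
side {'fov_y': 44.57252336588704, 'cx': 326.18209973601057, 'cy': 237.13651019227228, 'k1': -0.09310176056730804, 'xyz': array([ 421.9090212 , -644.12115136,  577.5114241 ]), 'rotation': array([ 0.97862071, -0.13086113, -0.24961709])}
[([210, 175, 16, 9, 102], [217.4, 178.9]), ([239, 308, 20, 14, 212], [248.7, 314.4])]
top {'fov_y': 43.332733899943435, 'cx': 323.8844522728727, 'cy': 238.77461930704723, 'k1': -0.026917035126773934, 'xyz': array([ 386.45501716,   28.29432231, 1177.1263099 ]), 'rotation': array([ 0.13968463, -0.15593406, -1.57117   ])}
[([221, 295, 16, 16, 186], [228.3, 302.5]), ([414, 297, 16, 15, 188], [421.9, 303.8]), ([554, 429, 34, 51, 659], [570.4, 456.0])]
wrist {'fov_y': 63.05407704402013, 'cx': 318.69907513341343, 'cy': 240.32502691876485, 'k1': -0.08110534646881089, 'xyz': array([ 325.8483433 , -536.89001665,  382.80288792]), 'rotation': array([-0.2306984 ,  0.15000215, -1.13050118])}
[([157, 169, 31, 103, 2599], [171.7, 219.9])]
{'t': 0.15, 'qpos': array([-1.15599396e+00,  4.23629738e-01,  1.63047055e+00, -1.23696288e-05,
        1.08862613e+00, -1.90198293e-02]), 'qvel': array([-6.36882756e-06, -2.22473942e-04, -4.13783254e-03,  2.65350172e-04,
        5.47312112e-04,  1.12567726e-03]), 'joint_torque': array([ 3.13964688e-05, -5.44981670e+01, -2.73919398e+01,  6.43174583e-02,
        2.05448165e-02, -8.74001194e-05]), 'ee_pos': array([ 262.55498509, -566.71842741,  222.11974002]), 'orientation': array([-3.06688990e+00, -6.75885167e-01,  3.66874082e-04]), 'ft_force': array([-0.81343329,  0.70792473, -0.05809136]), 'moment': array([0.02908641, 0.01069107, 0.05297782]), 'width': 87.47676347625071}
```

View pics/side0.png

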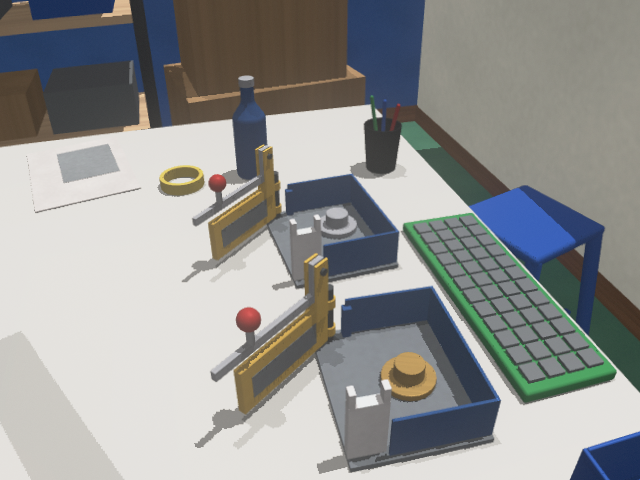

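View pics/top0.png

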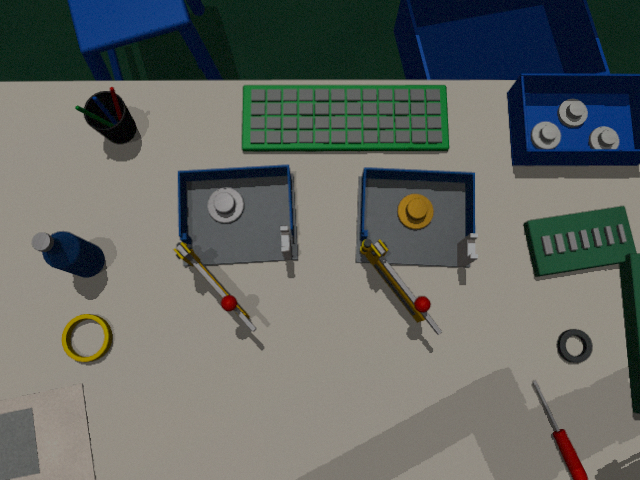

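The side view shows the brass pen nearest that camera, with its knob at (249,314). In the top view it is the right-hand pen, with its knob at (422,304) and the catch at about (472,245). Both gates stand open.

Run:
```python
from h import *
s=imaging.get_image("side");t=imaging.get_image("top")
for a,b in (((248.7,314.4),(421.9,303.8)),((217.4,178.9),(228.3,302.5))):
    p=tri(ray(s,*a),ray(t,*b)); print(p.round(1),proj(s,p)-a,proj(t,p)-b)
    print(" on z145",onz(t,*b,145).round(1),onz(s,*a,145).round(1))
P=t["pixels"]
for n,x,y in(("brassT",350,150),):
    cr=cv2.resize(P[y:y+200,x:x+150],None,fx=4,fy=3.9 and 4,interpolation=cv2.INTER_CUBIC)[:600]
    cv2.imwrite("pics/cropT.png",cr)
cr=cv2.resize(s["pixels"][240:480,200:500],None,fx=2.5,fy=2.5,interpolation=cv2.INTER_CUBIC)
cv2.imwrite("pics/cropS.png",cr)
```

```text
[ 469.  -149.   149.9] [-0.30278581  0.06884663] [ 0.00031932 -0.20112407]
 on z145 [ 469.  -149.8  145. ] [ 469.9 -143.2  145. ]
[473.  179.7 150.5] [-0.21607683  0.0421373 ] [ 0.00619988 -0.20183611]
 on z145 [473.1 180.5 145. ] [474.  190.4 145. ]
```

View pics/cropT.png

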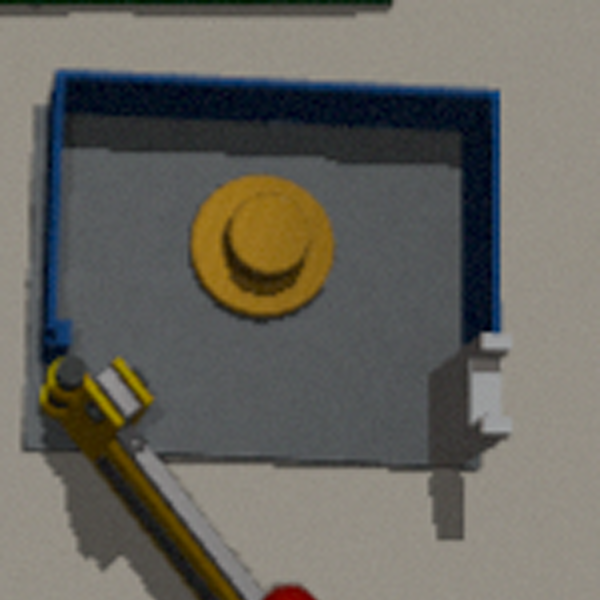

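View pics/cropS.png

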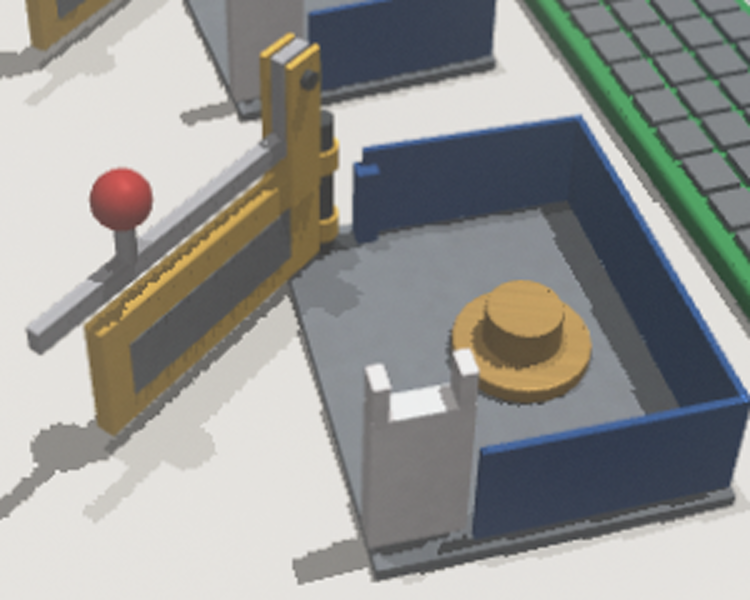

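Run:
```python
from h import *
s=imaging.get_image("side");t=imaging.get_image("top")
def T(cs,ct):
    a=(200+cs[0]/2.5,240+cs[1]/2.5); b=(350+ct[0]/4,150+ct[1]/4)
    p=tri(ray(s,*a),ray(t,*b)); print(p.round(1),(proj(s,p)-a).round(1),(proj(t,p)-b).round(1)); return p
for n,a,b in(("hingepin",(326,117),(70,368)),("prongnear",(376,370),(491,427)),("prongfar",(465,354),(493,342)),("wallcornerR",(742,400),(497,93)),("wallcornerL",(581,119),(60,74))):
    print(n,end=" ");T(a,b)
for n,b,z in(("near",(491,427),114),("far",(493,342),114),("R",(497,93),68),("L",(60,74),68),("hinge",(70,368),95)):
    print(n,onz(t,350+b[0]/4,150+b[1]/4,z).round(1))
```

```text
hingepin [586.6 -63.   97.7] [-0.7  0.2] [ 0.1 -0.6]
prongnear [ 555.6 -249.7  113.4] [-0.5  0.1] [ 0.  -0.3]
prongfar [ 593.9 -252.4  114.4] [-0.4  0.1] [ 0.  -0.2]
wallcornerR [ 723.5 -273.    66.6] [ 0.9 -0.2] [-0.2  0.5]
wallcornerL [735.7 -63.9  64.8] [-0.4  0.1] [ 0.1 -0.3]
near [ 554.9 -249.5  114. ]
far [ 593.6 -252.4  114. ]
R [ 724.1 -273.    68. ]
L [734.1 -63.4  68. ]
hinge [586.1 -63.1  95. ]
```

Measured hinge (586,-63), fork centre (575,-251), which is 188 mm from the hinge (190 expected). The knob is 145.7 mm from the hinge axis, so q ≈ 0.88 and pen yaw ≈ -0.06. Moving above the knob at the current height.

```bash
python3 -m pendant '[{"dp":[0.02,0.04,0],"turn":[0,0,0.03],"claw":0.0878},{"dp":[0.04,0.08,0],"turn":[0,0,0.06],"claw":0.0878},{"dp":[0.06,0.12,0],"turn":[0,0,0.09],"claw":0.0878},{"dp":[0.08,0.16,0],"turn":[0,0,0.12],"claw":0.0878},{"dp":[0.10,0.20,0],"turn":[0,0,0.15],"claw":0.0878},{"dp":[0.12,0.24,0],"turn":[0,0,0.18],"claw":0.0878},{"dp":[0.14,0.28,0],"turn":[0,0,0.2],"claw":0.0878},{"dp":[0.16,0.32,0],"turn":[0,0,0.2],"claw":0.0878}]'
python3 -m pendant '[{"dp":[0.02,0.04,0],"turn":[0,0,0],"claw":0.0878},{"dp":[0.04,0.08,0],"turn":[0,0,0],"claw":0.0878},{"dp":[0.0465,0.0975,0],"turn":[0,0,0],"claw":0.0878},{"dp":[0.0465,0.0975,0],"turn":[0,0,0],"claw":0.0878},{"dp":[0.0465,0.0975,0],"turn":[0,0,0],"claw":0.0878}]'
python3 - <<'E'
from h import *
o=ctrl.get_obs();print(o['t'],o['ee_pos'],o['orientation'],o['qpos'],R.from_rotvec(o['orientation']).as_matrix()[:,1])
w=snap("wrist","w1");s=snap("side","s1")
for c in(w,s):
    for st,ce in red(c["pixels"]): print(st,ce,onz(c,*ce,145).round(1))
E
```

```text
t: 1.15
ee_pos: [423.3, -245.5, 222.9]
orientation: [2.985, 0.979, 0.001]
ft_force: [1.6, -0.3, -0.4]
width: 87.7
t: 1.65
ee_pos: [469.2, -149.5, 222.7]
orientation: [2.984, 0.981, -0.0]
ft_force: [0.3, -0.3, -0.6]
width: 87.7
1.65 [ 469.15677988 -149.54072151  222.69476549] [ 2.98433537e+00  9.80857128e-01 -3.30796492e-04] [-3.32550825e-01  2.28138434e-01  1.91718628e+00 -3.42912085e-04
  9.96313661e-01  6.03339096e-01] [ 5.93252191e-01 -8.05016659e-01  1.25661248e-04]
[298, 232, 43, 43, 1457] [318.7, 252.9] [ 467.3 -150.   145. ]
[214, 176, 12, 11, 98] [219.3, 181.6] [475.8 180.5 145. ]
[241, 308, 18, 13, 166] [249.7, 313.7] [ 471.2 -142.4  145. ]
```

View pics/w1.png

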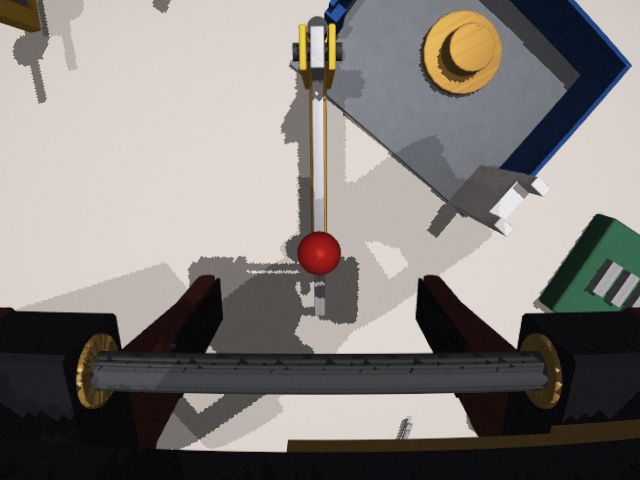

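View pics/s1.png

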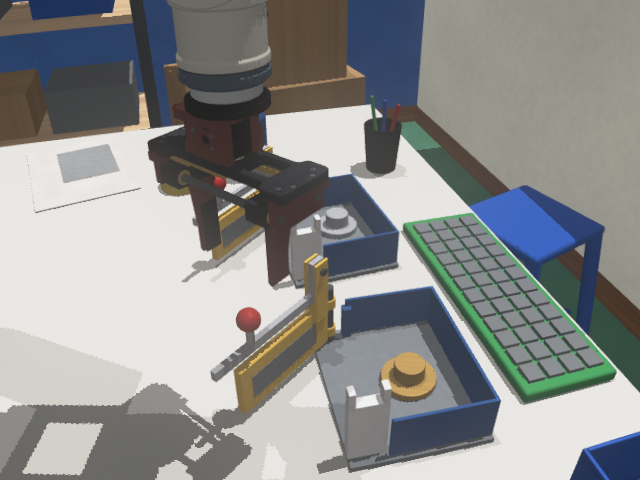

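The wrist view shows the knob centred between the fingers at (319,253), with the bar running straight up the image and the catch at about (510,200). Descending and gripping.

```bash
python3 -m pendant '[{"dp":[-0.001,0,-0.025],"turn":[0,0,0],"claw":0.0878},{"dp":[-0.001,0,-0.05],"turn":[0,0,0],"claw":0.0878},{"dp":[-0.001,0,-0.075],"turn":[0,0,0],"claw":0.08},{"dp":[-0.001,0,-0.09],"turn":[0,0,0],"claw":0.06},{"dp":[-0.001,0,-0.0955],"turn":[0,0,0],"claw":0.04},{"dp":[-0.001,0,-0.0955],"turn":[0,0,0],"claw":0.04},{"dp":[-0.001,0,-0.0955],"turn":[0,0,0],"claw":0.04}]'
python3 - <<'E'
from h import *
snap("side","s2");snap("wrist","w2")
E
```

```text
t: 2.45
ee_pos: [468.6, -150.3, 127.8]
orientation: [2.985, 0.977, 0.001]
ft_force: [-0.0, 0.1, 0.6]
width: 51.4
```

View pics/s2.png

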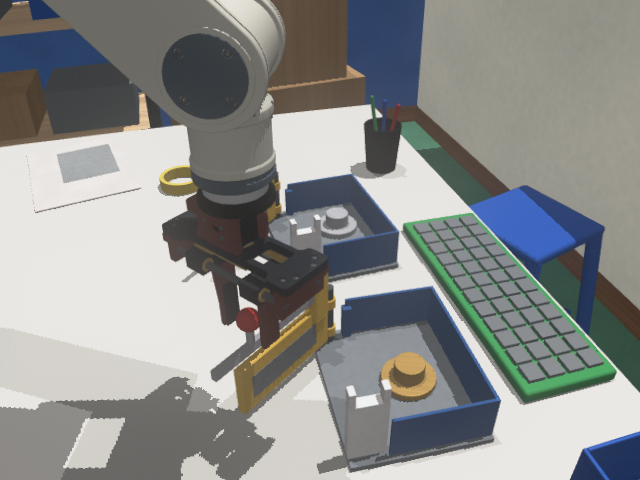

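View pics/w2.png

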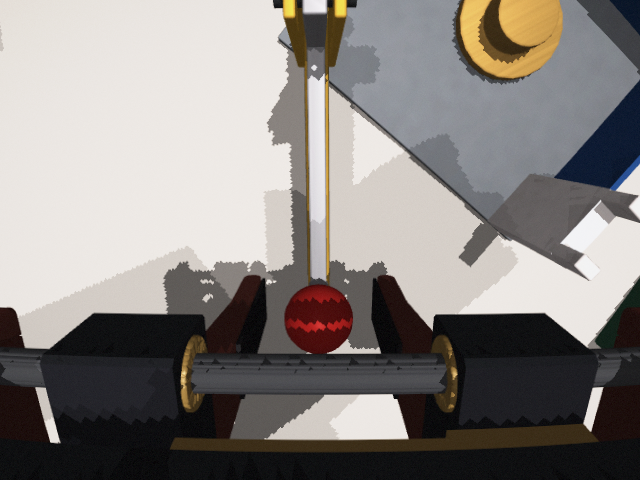

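The ball at (319,318) sits centred between the two fingers, so I close.

```bash
python3 - <<'E'
from h import *
w=imaging.get_image("wrist");o=ctrl.get_obs();p=o['ee_pos']+[0,0,19]
print(p,proj(w,p)); print([(r,onz(w,*r[1],145).round(1)) for r in red(w["pixels"])])
E
python3 -m pendant '[{"dp":[0,0,0],"turn":[0,0,0],"claw":0.03},{"dp":[0,0,0],"turn":[0,0,0],"claw":0.02},{"dp":[0,0,0],"turn":[0,0,0],"claw":0.02},{"dp":[0,0,0],"turn":[0,0,0],"claw":0.02},{"dp":[0,0,0],"turn":[0,0,0],"claw":0.02},{"dp":[0,0,0],"turn":[0,0,0],"claw":0.02}]'
```

```text
[ 468.79801657 -149.93915843  147.06060499] [320.44228318 318.55750423]
[(([285, 285, 68, 68, 3669], [318.4, 318.7]), array([ 467.4, -149.9,  145. ]))]
t: 3.2
ee_pos: [468.5, -149.7, 127.5]
orientation: [2.985, 0.979, 0.001]
ft_force: [-0.3, -0.4, 5.7]
width: 26.4
```

```bash
python3 -m pendant '[{"dp":[0.000,0.000,0.005],"turn":[0,0,0],"claw":0.02},{"dp":[0.0003,0.0002,0.01],"turn":[0,0,0],"claw":0.02},{"dp":[0.0003,0.0002,0.01],"turn":[0,0,0],"claw":0.02}]'
python3 - <<'E'
from h import *
w=snap("wrist","w3");print(red(w["pixels"]));s=snap("side","s3");print(red(s["pixels"]))
E
```

```text
t: 3.5
ee_pos: [468.7, -149.3, 137.6]
orientation: [2.985, 0.979, 0.0]
ft_force: [1.7, 0.3, -1.3]
width: 26.5
[([286, 285, 66, 68, 3626], [318.7, 319.0])]
[]
```

View pics/s3.png

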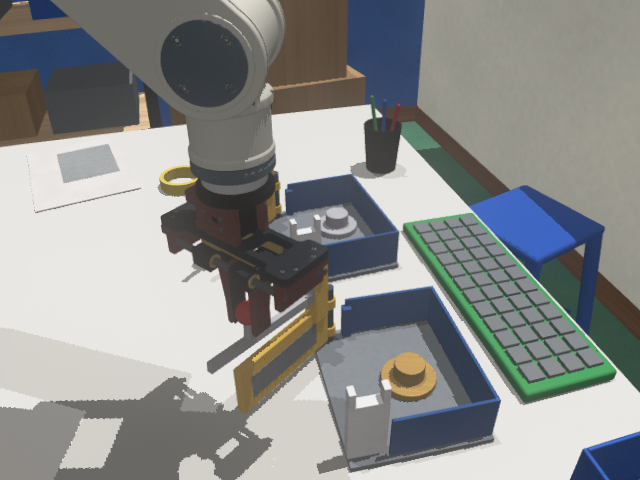

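The ball stays in place in the wrist view, and the side view shows a gap under the bar. Raising a further 20 mm along the arc.

```bash
python3 -m pendant '[{"dp":[0.0005,0.0003,0.005],"turn":[0,0,0],"claw":0.02},{"dp":[0.001,0.0008,0.01],"turn":[0,0,0],"claw":0.02},{"dp":[0.002,0.0013,0.015],"turn":[0,0,0],"claw":0.02},{"dp":[0.0028,0.002,0.02],"turn":[0,0,0],"claw":0.02},{"dp":[0.0028,0.002,0.02],"turn":[0,0,0],"claw":0.02}]'
python3 - <<'E'
from h import *
o=ctrl.get_obs();print(o['ee_pos'],o['ft_force'],o['width'])
w=snap("wrist","w4");print(red(w["pixels"]),o['qpos'])
# arc plan
H=np.array([586.3,-63.]);r=141.2
g0=np.array([467.4+3.1,-149.9+2.3]); print("dist",np.linalg.norm(g0-H))
q0=np.arctan2(*( (H-g0)))
print(q0)
d0=r*np.array([-np.sin(q0),-np.cos(q0)])
for k in range(0,30):
    q=max(q0-0.04*k,0.0)
    d=r*np.array([-np.sin(q),-np.cos(q)])-d0
    print(k,round(q,3),round(q0-q,2),(d).round(1))
    if q==0:break
E
```

```text
t: 4.1
ee_pos: [471.3, -147.4, 157.8]
orientation: [2.985, 0.979, 0.0]
ft_force: [-0.4, -0.6, -2.1]
width: 26.6
[ 471.30106387 -147.43102674  157.84323347] [-0.40879875 -0.60897919 -2.13541296] 26.577906213549618
[([286, 284, 66, 69, 3624], [318.7, 318.6])] [-3.27069504e-01  3.26321775e-01  1.96542013e+00 -4.33674790e-04
  8.49583413e-01  6.09880153e-01]
dist 143.41129662617234
0.9398468600711797
0 0.94 0.0 [0. 0.]
1 0.9 0.04 [ 3.4 -4.5]
2 0.86 0.08 [ 7.  -8.8]
3 0.82 0.12 [ 10.8 -13. ]
4 0.78 0.16 [ 14.7 -17.1]
5 0.74 0.2 [ 18.8 -21. ]
6 0.7 0.24 [ 23.1 -24.7]
7 0.66 0.28 [ 27.5 -28.3]
8 0.62 0.32 [ 32.  -31.6]
9 0.58 0.36 [ 36.7 -34.8]
10 0.54 0.4 [ 41.4 -37.8]
11 0.5 0.44 [ 46.3 -40.6]
12 0.46 0.48 [ 51.3 -43.2]
13 0.42 0.52 [ 56.5 -45.6]
14 0.38 0.56 [ 61.7 -47.8]
15 0.34 0.6 [ 66.9 -49.8]
16 0.3 0.64 [ 72.3 -51.6]
17 0.26 0.68 [ 77.7 -53.2]
18 0.22 0.72 [ 83.2 -54.5]
19 0.18 0.76 [ 88.8 -55.6]
20 0.14 0.8 [ 94.3 -56.5]
21 0.1 0.84 [ 99.9 -57.2]
22 0.06 0.88 [105.6 -57.7]
23 0.02 0.92 [111.2 -57.9]
24 0.0 0.94 [114.  -57.9]
```

View pics/w4.png

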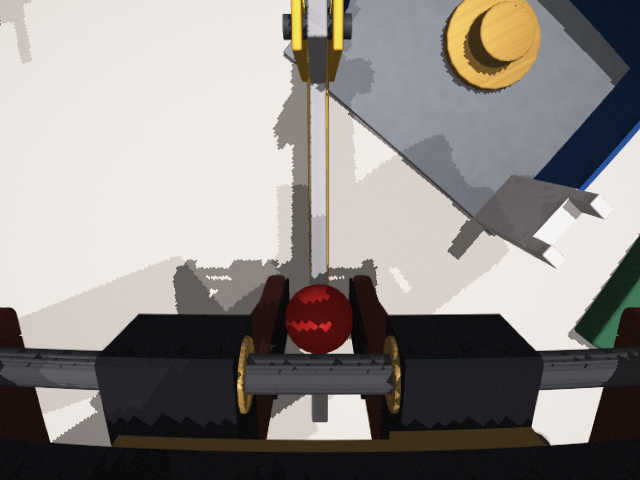

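The bar is raised 30 mm: the ball is still centred in the grip at (319,319), and the fork is ahead on the right at about (570,225). Swinging along the arc in stages.

```bash
python3 -m pendant '[{"dp":[0.0034,-0.0045,0],"turn":[0,0,0.04],"claw":0.02},{"dp":[0.007,-0.0088,0],"turn":[0,0,0.08],"claw":0.02},{"dp":[0.0108,-0.013,0],"turn":[0,0,0.12],"claw":0.02},{"dp":[0.0147,-0.0171,0],"turn":[0,0,0.16],"claw":0.02},{"dp":[0.0188,-0.021,0],"turn":[0,0,0.2],"claw":0.02},{"dp":[0.0231,-0.0247,0],"turn":[0,0,0.24],"claw":0.02},{"dp":[0.0275,-0.0283,0],"turn":[0,0,0.28],"claw":0.02},{"dp":[0.032,-0.0316,0],"turn":[0,0,0.32],"claw":0.02}]'
python3 - <<'E'
from h import *
w=snap("wrist","w5");print(red(w["pixels"]));snap("side","s5")
E
```

```text
t: 4.95
ee_pos: [503.2, -178.8, 156.8]
orientation: [-2.789, -1.444, 0.0]
ft_force: [1.1, 3.5, -2.4]
width: 26.6
[([286, 284, 66, 69, 3641], [318.7, 318.3])]
```

View pics/w5.png

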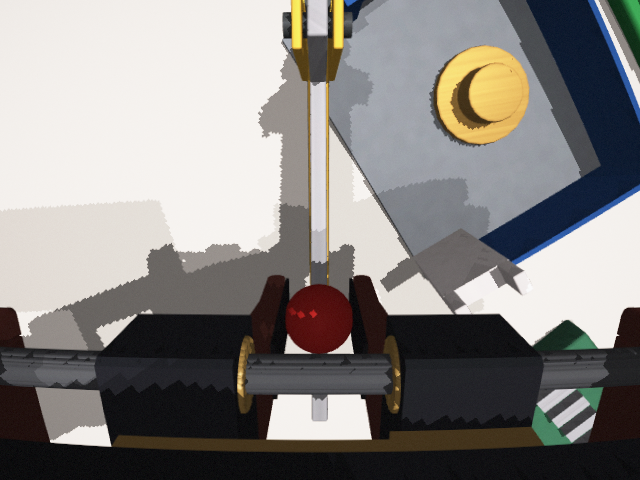

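View pics/s5.png

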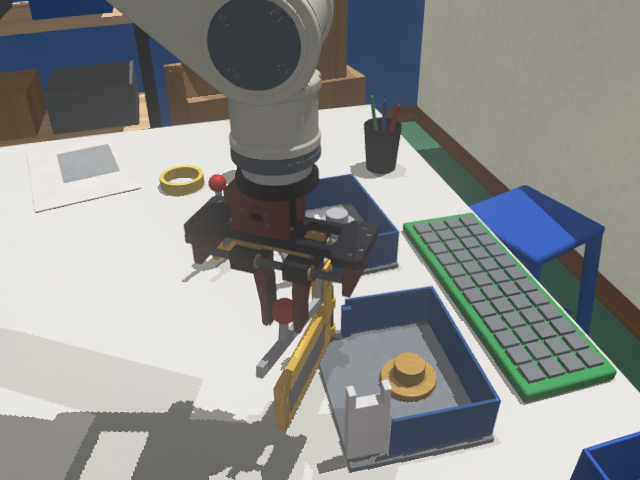

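The gate swings with the hand: the ball is steady at (319,318) and the bar is aligned. Continuing.

```bash
python3 -m pendant '[{"dp":[0.0047,-0.0032,0],"turn":[0,0,0.04],"claw":0.02},{"dp":[0.0094,-0.0062,0],"turn":[0,0,0.08],"claw":0.02},{"dp":[0.0143,-0.009,0],"turn":[0,0,0.12],"claw":0.02},{"dp":[0.0193,-0.0116,0],"turn":[0,0,0.16],"claw":0.02},{"dp":[0.0245,-0.014,0],"turn":[0,0,0.2],"claw":0.02},{"dp":[0.0297,-0.0162,0],"turn":[0,0,0.24],"claw":0.02},{"dp":[0.0349,-0.0182,0],"turn":[0,0,0.28],"claw":0.02},{"dp":[0.0403,-0.02,0],"turn":[0,0,0.32],"claw":0.02}]'
python3 - <<'E'
from h import *
w=snap("wrist","w6");print(red(w["pixels"]));snap("side","s6")
E
```

```text
t: 5.85
ee_pos: [543.2, -198.3, 156.7]
orientation: [-2.524, -1.868, 0.0]
ft_force: [0.7, 4.0, -2.9]
width: 26.6
[([286, 284, 66, 70, 3639], [318.6, 318.3])]
```

View pics/s6.png

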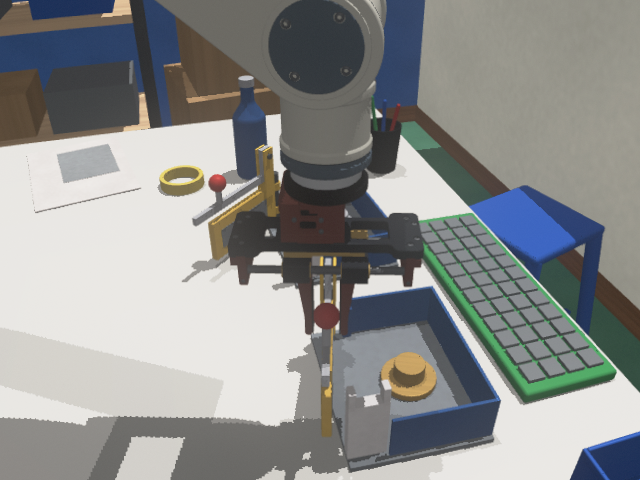

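View pics/w6.png

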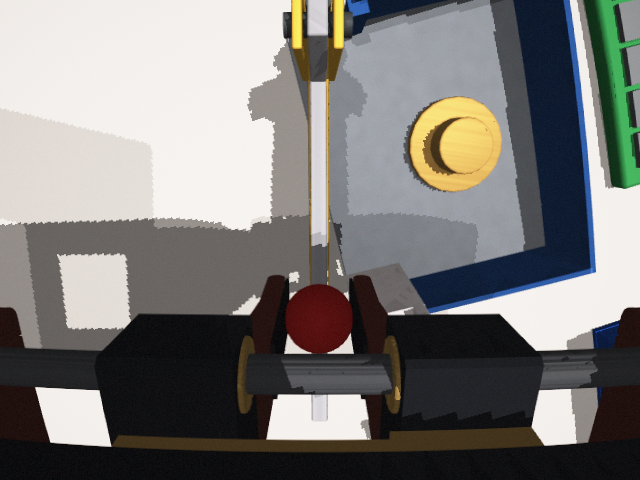

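```bash
python3 -m pendant '[{"dp":[0.0054,-0.0013,0],"turn":[0,0,0.04],"claw":0.02},{"dp":[0.0109,-0.0024,0],"turn":[0,0,0.08],"claw":0.02},{"dp":[0.0165,-0.0033,0],"turn":[0,0,0.12],"claw":0.02},{"dp":[0.022,-0.004,0],"turn":[0,0,0.16],"claw":0.02},{"dp":[0.0276,-0.0046,0],"turn":[0,0,0.2],"claw":0.02},{"dp":[0.0333,-0.0051,0],"turn":[0,0,0.24],"claw":0.02},{"dp":[0.0333,-0.0051,0],"turn":[0,0,0.24],"claw":0.02}]'
python3 - <<'E'
from h import *
w=snap("wrist","w7");print(red(w["pixels"]));s=snap("side","s7");t=snap("top","t7")
cv2.imwrite("pics/s7c.png",cv2.resize(s["pixels"][240:480,220:500],None,fx=2.5,fy=2.5,interpolation=cv2.INTER_CUBIC))
cv2.imwrite("pics/t7c.png",cv2.resize(t["pixels"][150:300,350:500],None,fx=4,fy=4,interpolation=cv2.INTER_CUBIC))
E
```

```text
t: 6.65
ee_pos: [576.7, -204.0, 156.9]
orientation: [-2.285, -2.156, 0.001]
ft_force: [0.7, 1.8, -1.7]
width: 26.5
[([286, 284, 66, 70, 3647], [318.7, 318.4])]
```

View pics/s7c.png

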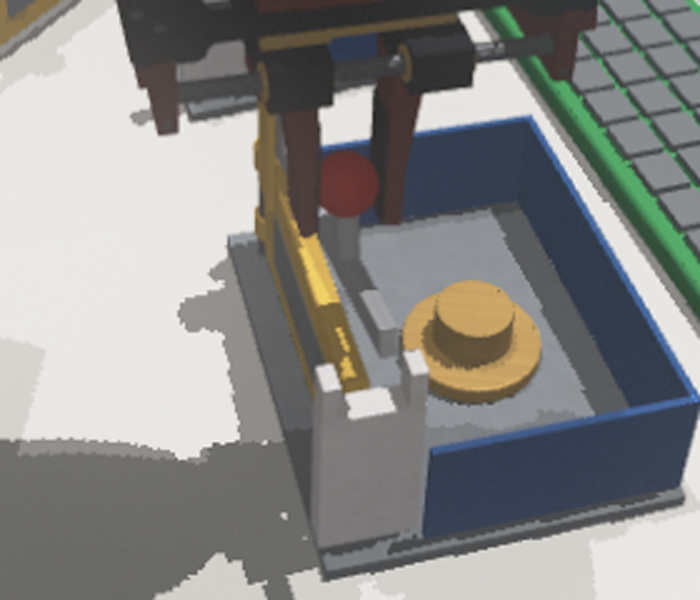

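View pics/t7c.png

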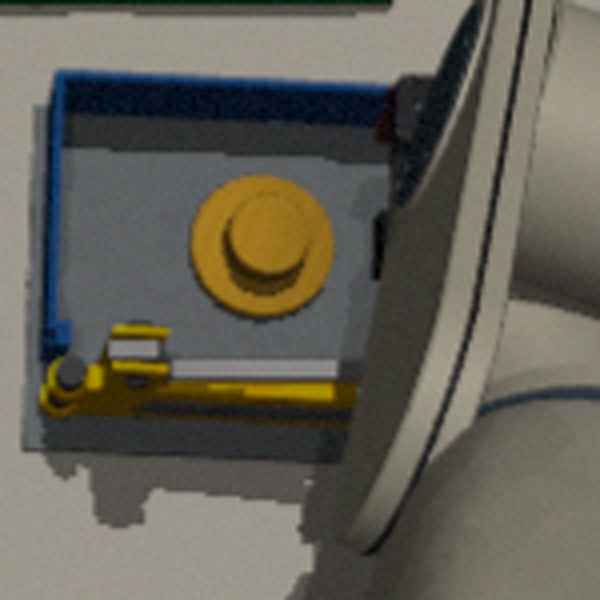

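View pics/w7.png

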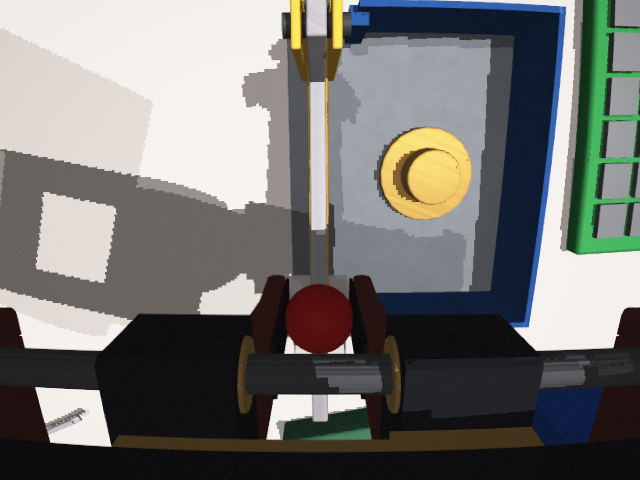

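Run:
```python
from h import *
s=imaging.get_image("side");w=imaging.get_image("wrist")
p=onz(s,220+389/2.5,240+338/2.5,150.7);print("tip",p)
print("tip wrist",onz(w,320,420,157))
C=np.array([574.7,-251.1]);ax=np.array([.998,-.06])
print("offset along pen x",(p[:2]-C)@ax)
o=ctrl.get_obs();H=np.array([586.3,-63]);k=o['ee_pos'][:2];v=H-k
print(k,np.linalg.norm(v),np.arctan2(*v), "shut", np.arctan2(*(H-C)))
```

```text
tip [ 573.9581151  -272.44509873  150.7       ]
tip wrist [ 572.72838199 -267.94506927  157.        ]
offset along pen x 0.5403047899063934
[ 576.4523179  -203.88316907] 141.22692438478893 0.06978612534180023 shut 0.06159132441758084
```

The bar tip measures about 0.5 mm off the fork's mid-plane (margin 11 mm), and the gate is within about 0.01 rad of shut. Lowering into the fork along the arc.

```bash
python3 -m pendant '[{"dp":[0,-0.001,-0.005],"turn":[0,0,0],"claw":0.02},{"dp":[0,-0.002,-0.01],"turn":[0,0,0],"claw":0.02},{"dp":[0,-0.0028,-0.015],"turn":[0,0,0],"claw":0.02},{"dp":[0,-0.0034,-0.02],"turn":[0,0,0],"claw":0.02},{"dp":[0,-0.0037,-0.024],"turn":[0,0,0],"claw":0.02},{"dp":[0,-0.0038,-0.027],"turn":[0,0,0],"claw":0.02},{"dp":[0,-0.0038,-0.027],"turn":[0,0,0],"claw":0.02}]'
python3 - <<'E'
from h import *
s=snap("side","s8")
cv2.imwrite("pics/s8c.png",cv2.resize(s["pixels"][240:480,220:500],None,fx=2.5,fy=2.5,interpolation=cv2.INTER_CUBIC))
E
```

```text
t: 7.6
ee_pos: [576.9, -208.1, 129.8]
orientation: [2.284, 2.157, -0.0]
ft_force: [-0.9, 0.1, 0.0]
width: 26.4
```

View pics/s8c.png

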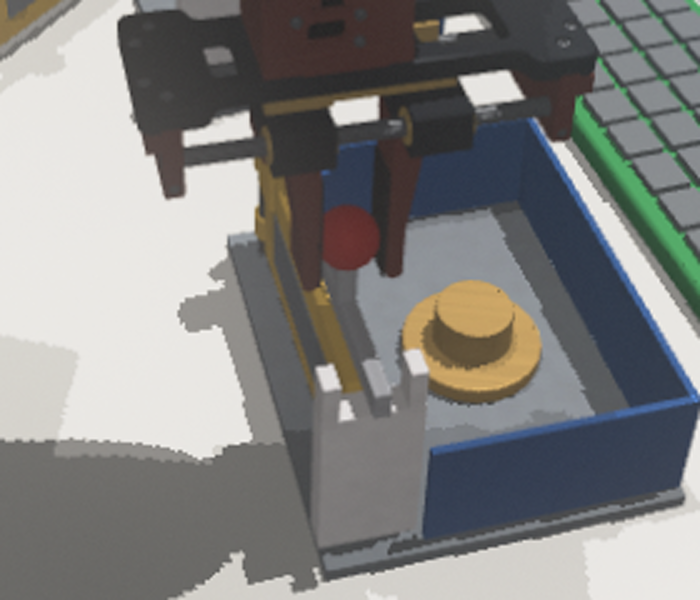

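The bar's end at crop (378,385) is between the prongs at (328,380) and (415,365). Opening to let it drop, then backing straight up.

```bash
python3 -m pendant '[{"dp":[0,0,0],"turn":[0,0,0],"claw":0.04},{"dp":[0,0,0],"turn":[0,0,0],"claw":0.06},{"dp":[0,0,0],"turn":[0,0,0],"claw":0.07},{"dp":[0,0,0],"turn":[0,0,0],"claw":0.07},{"dp":[0,0,0],"turn":[0,0,0],"claw":0.07},{"dp":[0,0,0],"turn":[0,0,0],"claw":0.07}]'
python3 -m pendant '[{"dp":[0,0,0.01],"turn":[0,0,0],"claw":0.07},{"dp":[0,0,0.03],"turn":[0,0,0],"claw":0.07},{"dp":[0,0,0.06],"turn":[0,0,0],"claw":0.07},{"dp":[0,0,0.1],"turn":[0,0,0],"claw":0.07},{"dp":[-0.03,0,0.13],"turn":[0,0,0],"claw":0.07},{"dp":[-0.07,0,0.15],"turn":[0,0,0],"claw":0.07},{"dp":[-0.11,0,0.15],"turn":[0,0,0],"claw":0.07},{"dp":[-0.15,0,0.15],"turn":[0,0,0],"claw":0.07}]'
python3 -m pendant '[{"dp":[-0.04,0,0],"turn":[0,0,0],"claw":0.07},{"dp":[-0.08,0,0],"turn":[0,0,0],"claw":0.07},{"dp":[-0.08,0,0],"turn":[0,0,0],"claw":0.07},{"dp":[-0.08,0,0],"turn":[0,0,0],"claw":0.07}]'
python3 - <<'E'
from h import *
s=snap("side","s9");t=snap("top","t9");print(red(s["pixels"]),red(t["pixels"]))
cv2.imwrite("pics/s9c.png",cv2.resize(s["pixels"][240:480,220:500],None,fx=2.5,fy=2.5,interpolation=cv2.INTER_CUBIC))
for b in [r[1] for r in red(t["pixels"])][:3]: print(onz(t,*b,145).round(1))
for b in [r[1] for r in red(s["pixels"])]: print('s',onz(s,*b,145).round(1))
E
```

```text
t: 8.25
ee_pos: [577.0, -207.9, 130.2]
orientation: [2.284, 2.157, 0.0]
ft_force: [0.7, 0.6, 0.0]
width: 69.0
t: 9.05
ee_pos: [425.9, -207.9, 281.7]
orientation: [2.282, 2.156, 0.001]
ft_force: [0.3, -0.1, 0.2]
width: 70.0
t: 9.45
ee_pos: [346.9, -208.2, 281.2]
orientation: [2.284, 2.154, 0.001]
ft_force: [0.3, -0.0, 0.2]
width: 69.9
[([210, 175, 16, 10, 119], [217.2, 179.3]), ([348, 323, 23, 20, 358], [359.4, 332.7])] [([445, 233, 16, 16, 180], [452.9, 240.4]), ([221, 295, 16, 16, 194], [228.3, 302.7]), ([556, 440, 18, 27, 199], [565.5, 452.0])]
[ 579.  -208.1  145. ]
[472.8 180.5 145. ]
[ 223.4 -378.9  145. ]
s [473.5 189.1 145. ]
s [ 579.7 -204.8  145. ]
```

View pics/s9c.png

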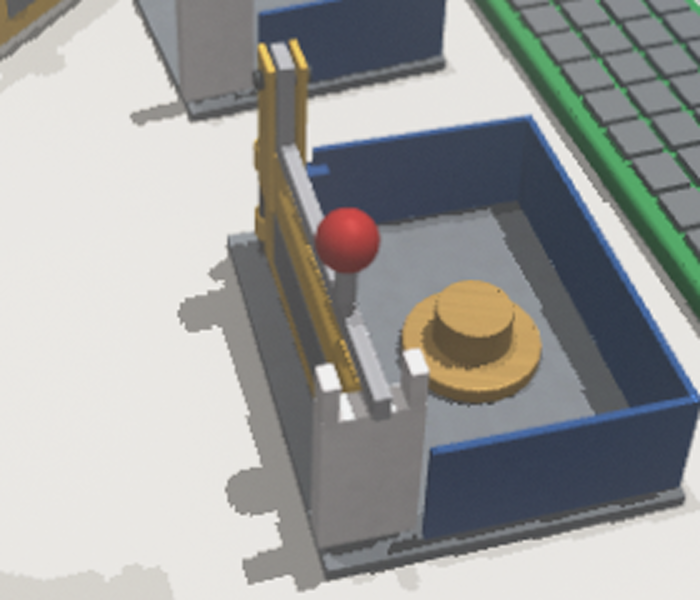

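View pics/t9.png

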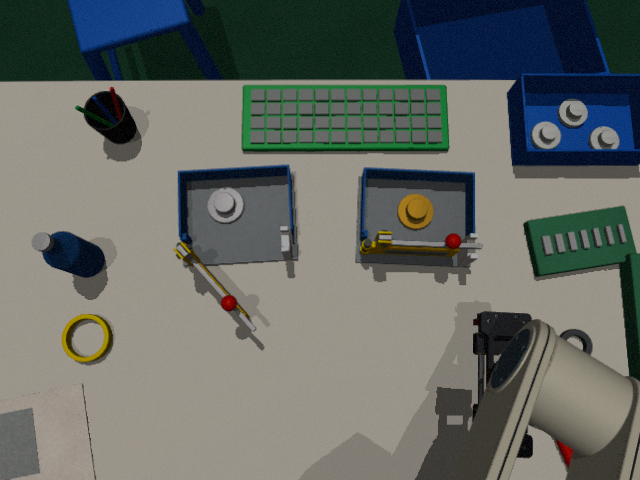

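Run:
```python
from h import *
s=imaging.get_image("side");t=imaging.get_image("top")
p=tri(ray(s,359.4,332.7),ray(t,452.9,240.4));print(p.round(1))
H=np.array([586.3,-63]);v=H-p[:2];print(np.linalg.norm(v),np.arctan2(*v))
print(p[:2], onz(s,220+378/2.5,240+390/2.5,112).round(1))
def lo(c,u,v,z): return onz(c,u,v,z)
print(ctrl.get_obs()['qvel'].round(3))
```

```text
[ 578.6 -207.5  147.7]
144.67334180842667 0.05323583666071407
[ 578.60183098 -207.46838417] [ 573.9 -264.7  112. ]
[ 0.001  0.005  0.007 -0.001  0.    -0.002]
```

Run:
```python
from h import *
print(ctrl.close_job())
```

```text
the job is handed in; nothing more can be done
None
```

The brass pen is latched shut and the job is handed in at about 9.6 s on the robot's clock. I gripped the red knob and raised the bar 30 mm. I swung the gate shut with the bar over the fork, lowered it in, let it drop the last 2–3 mm, and moved the arm clear.

**Last checks:**
- **Position:** The knob is 144.7 mm from the hinge (145 expected). The gate is within about 0.01 rad of shut, and the bar's end is in the middle of the fork.
- **Bar down:** The knob triangulated at 147.7 mm, against 149.9 mm by the same method at the start, when the bar was down. Both read above the true 145 mm, by about 3–5 mm. The side picture shows the bar down between the prongs.
- **Other pen:** The steel pen's knob is unmoved, at the same pixels to within 0.4.
- **Forces:** Every wrist force reading stayed under 6 N.

No check failed. The fingers read 26.4 mm on the 28 mm ball throughout, but the grip never slipped.

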